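# Find the straight card bay with the gauge blade

## Task

Something is bent inside two of the three bays of the grey card rack, out of sight; only one still lets a card all the way down. Take the orange-handled gauge blade out of its stand and feel for it: slide the blade down into one bay after another, pushing past the light contact spring but never forcing it where it jams, and leave the blade standing fully home in the bay that takes it, so that we know where the new card goes. Leave the card, cutters, screwdriver and screw pot where they lie.

Things in the scene. Friction and masses are not known exactly. Their poses are not given: they have to be found in the camera images.
- gauge: Steel blade 48 wide (its x) x 5 thick (y) under an orange grip 34 (x) x 14 (y) x 46 mm. Origin mid-way along the blade's rounded lower end, z up the blade: blade z = 0 to 65 mm, grip 65 to 111 mm. 0.12 kg +-35 %. Starts upright in the stand, tip 8 mm over the desk; lifting it 26 mm clears the stand.
- gauge_tip (a point): Middle of the blade's lower end (the gauge's origin).
- gauge_grip (a point): Point in the orange grip, 92 mm above the tip on the centre line: a good height to pinch, across the 14 mm or the 34 mm, firmly (about 40 N), as the blade will be pushed on.
- stand: Grey block 66 x 40, 32 mm high on a dark foot 84 x 58 mm, fixed to the desk; its slot runs along its own x, 50.5 x 7.5 mm, 24 deep. Origin on the desk under its centre.
- card_rack: Fixed grey metal box 92 (x) x 116 (y) x 70 mm high with a light metal cover. Origin on the desk under its centre, z up. Three like slots in the cover, in a row along its y, 34 mm apart, are the mouths of the bays. In each start exactly one bay, any of them, is clear; in the others a guide is folded in and stops the blade for good, in one about 22, in the other about 44 mm below the mouth.
- bay1_mouth (a point): Centre of the left-hand (+y) bay's black-rimmed mouth, level with the cover, 70 mm above the desk; axes are the rack's. Each mouth is 51 mm (rack's x) by 6.8 mm (y) with a 2 mm bevel; guides of the same size lead 60 mm straight down to the bay's floor.
- bay2_mouth (a point): The same for the middle bay. Each bay, the clear one too, has a contact spring on one side, met about 28 mm below the mouth: a centred blade needs up to about 6 N of push to pass it, then drags with some 3 N; one that rubs hard on a guide wall needs more. A bent guide is springy too but never lets the blade by: it yields 1 mm for each 6 N, and the force just rises.
- bay3_mouth (a point): The same for the right-hand (-y) bay.
- bay1_floor (a point): Centre of the left-hand bay's floor, 10 mm above the desk and 60 mm below the mouth; this contact strip yields 1 mm per 6 N. Fully home, the tip rests here and the grip is 5 mm clear of the cover; let go there, the blade stays upright.
- bay2_floor (a point): The same for the middle bay.
- bay3_floor (a point): The same for the right-hand bay.
- card: The new plug-in card, lying flat: grey frame with green board 62 x 48 x 5 mm and a metal front bar. Not to be touched.
- cutters: Red-handled side cutters, 134 x 41 x 11 mm, lying. Not to be touched.
- driver: Green precision screwdriver, 148 x 12 x 12 mm, lying. Not to be touched.
- screw_pot: Round screw pot with a dark lid, 43 mm across, 38 high. Not to be touched.
Not all that is in view belongs to the job. What is shaped like the gauge but green is not meant.

How it is judged:
By the outcome, as a careful person would: the job done as asked, in the order asked, and still so for the second after the job is handed in, with the robot touching nothing.
It also fails if it takes over 48 s, if anything falls off the work surface, if the arm or the gripper's body presses on something with over 40 N, if the wrist force passes 120 N, or if a joint passes its speed limit or range.

## Robot

A 7-joint arm with a two-finger parallel gripper is mounted at the origin on a cart in front of the work surface, level with it; the furniture and walls round the work are solid. World frame = base frame: x ahead of the robot, y to its left, z up, the work surface at z = 0. Lengths are in m, angles in rad, forces in N, time in s.
With the tool pointing down it reaches from about 0.35 to 0.9 m from the base axis. Payload 8.1 kg.
Tool frame: the origin (TCP) lies at the very end of the fingers, on their centre line; the grasp point (between the pads) lies 19 mm behind it; z points along the fingers, y is the line along which they close (so a half turn about z gives the same grasp; the last joint's range is limited). The gripper opens to 92 mm and grips with 3 to 60 N. Pads are 19 mm wide; open, the fingers measure 130 mm over their backs; the gripper's body (75 mm by 190 mm) begins 47 mm behind the grasp point.
Start: joints at [1.199, 0.434, 0.025, 1.573, -0.012, 1.134, -0.075], TCP at [0.166, -0.603, 0.227] pointing down, gripper open.
Joint ranges: [-2.62, 2.62], [-0.44, 2.09], [-1.27, 1.32], [0.08, 2.57], [-1.32, 4.46], [0.12, 2], [-2.74, 2.74]. Speed limits (rad/s): [2.22, 2.22, 3.01, 3.01, 3.14, 3.14, 3.14].

## Interface

Orientations are given as a unit quaternion [x, y, z, w].
In Python, from bench import state, snapshot, calibration, close_job gives the robot as it stands.
- The arm moves only by the shell command python3 -m creep 'ROWS'. ROWS is JSON, a list of rows, each an object with "offset": the shift along the tool's x, y, z in units of 25 mm (1.0 is 25 mm), a list of three; "turn": the turn, a rotation vector about the tool's x, y, z in units of 5 degrees (1.0 is 5 degrees), a list of three; "gripper": the closure, from 0 (fully open) to 1 (shut). A call has 1 to 12 rows; each row is the pose to reach, as a shift and turn from the pose commanded when the call began, along the tool's axes at that moment; what a row does not reach only later rows make up. A row lasts 1/12 s, in which the tool goes at most 41.7 mm and 7.16 degrees, less where a joint would pass 70% of its speed; a pose out of reach is approached as far as the arm can. A call with a gripper value outside its range is refused whole. The fingers move at their own pace and stop on an object; the grip force is fixed at half the most. Time passes only in rows, so rows that repeat a pose let the fingers close. It gives the time, the measured TCP pose, the force, the opening and the grip force at its end, in the units of the state.
- state(): the state, without advancing time (a new reading comes with each control period).
- snapshot(name): name is "scene" or "top"; returns the picture (400x640x3 uint8, red, green, blue); there is no depth.
- calibration(name): a dict with "vertical_fov" (degrees; the focal length in pixels is half the picture's height over the tangent of half this angle, whatever the lens; pixels are square), "cx", "cy" (the principal point, pixels), "k1" (the pictures are not rectified: a ray, as slopes to the right and down, at radius r is drawn at 1 + k1 r^2 times it, then the intrinsics apply), "position" and "attitude" of the camera in the world. Camera axes: x right, y up, looking along -z (the intrinsics and any distortion apply to the point x, -y, -z); pixel columns grow to the right and rows downward; lengths in m; the calibration is good to about 2 mm. A picture is of the moment at which its call begins. calibration takes no time and is no camera call.
- close_job(): hands the job in; it is judged then, once.
The state is a dict: "clock": time; "qpos": joint angles; "dq": joint speeds; "joint_torque": joint torques, N m; "ee_pos": TCP position; "ee_rot": TCP orientation; "contact_force": force on the tool from outside, world axes, zero at the start; "moment": the same for the moment, N m; "grip_width": opening from 0.0 (shut) to 1.0 (fully open); "gripper_force": force on a finger pad.
Only numpy, scipy, OpenCV 4.12 (cv2) and the standard library are available. Lean on these libraries where they do the work, as an engineer would, in place of code of your own. Each camera call takes 0.05 s, during which the arm holds its last target. There are 200 camera calls.

## Working session

There is one attempt and no reset: what is moved stays moved. The work goes in short steps, Python scripts to look and compute and a shell command to move; the robot and the scene stay as the last step left them, time stands still between calls to the robot, and variables do not carry over. Pictures are saved under pics/ and viewed, at most 10 in all, crops included, and the job is handed in when it is done.

```bash
ls; mkdir -p pics
python3 - <<'E'
from bench import *
import cv2
s=state();print(s)
for n in("scene","top"):
    print(n,calibration(n)); cv2.imwrite(f"pics/{n}0.png",snapshot(n)[:,:,::-1])
E
```

```text
pics
{'clock': 0.0, 'qpos': array([ 1.19937626,  0.43522945,  0.02497912,  1.57409004, -0.01160464,
        1.13400637, -0.0750459 ]), 'dq': array([ 0.00079067, -0.00060057,  0.00033181,  0.00073059, -0.00029647,
       -0.0008639 ,  0.00030242]), 'joint_torque': array([-2.25429089e-04, -6.67851448e+01,  9.84904021e-01, -3.14448452e+01,
       -6.04968402e-02,  4.29510023e-02,  2.35551943e-04]), 'ee_pos': array([ 0.16580291, -0.60207503,  0.22594376]), 'ee_rot': array([ 9.90981803e-01,  1.33994165e-01, -1.76564288e-04, -7.74173332e-04]), 'contact_force': array([ 0.12472086, -0.48977939,  0.19536881]), 'moment': array([ 1.17245200e-03,  7.05561107e-03, -5.53371906e-05]), 'gripper_force': 0.0, 'grip_width': 1.0006782422553202}
scene {'vertical_fov': 47.87526159551825, 'cx': 314.629934686899, 'cy': 202.53351739848918, 'k1': -0.06789582014471356, 'position': array([-0.2679601 ,  0.48311649,  0.71542372]), 'attitude': array([-0.23508157,  0.38099852,  0.75409707, -0.48053553])}
top {'vertical_fov': 43.188870227454416, 'cx': 308.92367741266185, 'cy': 202.8428948365055, 'k1': -0.1558214195635956, 'position': array([0.43550888, 0.11915556, 0.97579244]), 'attitude': array([-0.0020409 ,  0.01735791,  0.71567567, -0.69821405])}
```

View pics/scene0.png

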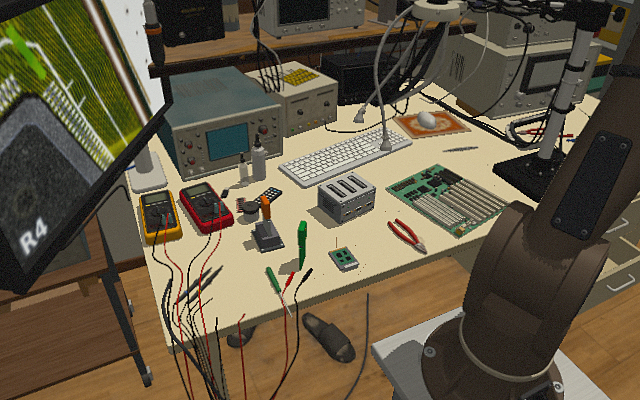

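View pics/top0.png

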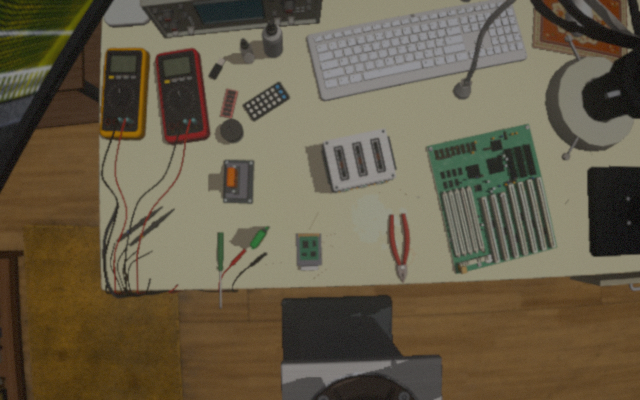

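The scene view shows the orange-gripped gauge in its stand at (266,215), the green lookalike at (302,245) and the rack at (346,197). In the top view the gauge is at (232,177) and the rack at (358,160), with bay 1 leftmost.
Could be taken for the gauge: the green-gripped blade (scene 302,245; top 258,238), the green screwdriver (top 220,250) and the red cutters (top 400,245). By the description I choose the orange one in the grey stand, at top (232,177).

```bash
cat > h.py <<'E'
import cv2, numpy as np
from scipy.spatial.transform import Rotation as R
from bench import *
def cam(n):
    c=calibration(n); f=200/np.tan(np.radians(c["vertical_fov"])/2)
    return c,np.array([[f,0,c["cx"]],[0,f,c["cy"]],[0,0,1.]]),np.array([c["k1"],0,0,0.])
def rays(n,uv):
    c,K,d=cam(n); p=cv2.undistortPoints(np.float64(uv).reshape(-1,1,2),K,d,None,None,None)[:,0] 
    v=np.c_[p[:,0],-p[:,1],-np.ones(len(p))]
    return c["position"],R.from_quat(c["attitude"]).apply(v)
def plane(n,uv,z):
    o,v=rays(n,uv); return o+v*((z-o[2])/v[:,2])[:,None]
def two(a,b):
    (o,v),(p,w)=rays("top",[a]),rays("scene",[b]); v,w=v[0]/np.linalg.norm(v[0]),w[0]/np.linalg.norm(w[0])
    t=np.linalg.lstsq(np.c_[v,-w],p-o,rcond=None)[0]; P,Q=o+t[0]*v,p+t[1]*w
    return (P+Q)/2,np.linalg.norm(P-Q)
def blobs(mask,amin):
    cs=cv2.findContours(mask.astype(np.uint8),cv2.RETR_LIST,cv2.CHAIN_APPROX_NONE)[0]
    return [c for c in cs if cv2.contourArea(c)>amin]
def orange(im):
    h=cv2.cvtColor(im,cv2.COLOR_RGB2HSV); return (h[...,0]>5)&(h[...,0]<18)&(h[...,1]>170)&(h[...,2]>90)
E
python3 - <<'E'
from h import *
t=snapshot("top");s=snapshot("scene")
for n,im,(x0,y0,x1,y1) in(("top",t,(200,140,260,215)),("scene",s,(240,180,290,260))):
    m=np.zeros((400,640),bool);m[y0:y1,x0:x1]=orange(im)[y0:y1,x0:x1]
    for c in blobs(m,15): print(n,cv2.minAreaRect(c),cv2.boundingRect(c))
g=cv2.cvtColor(t,cv2.COLOR_RGB2GRAY)
m=np.zeros((400,640),bool);m[125:195,320:400]=g[125:195,320:400]<90
for c in blobs(m,60):
    r=cv2.minAreaRect(c); print("slot",r); P=plane("top",[r[0]],.07)[0]; q=plane("top",cv2.boxPoints(r),.07); print(P,[np.linalg.norm(q[i]-q[i-1])*1e3 for i in(1,2)],q[:,:2].round(4).tolist())
a=cv2.resize(t[120:220,200:420],None,fx=3.6,fy=3.6,interpolation=2); b=cv2.resize(s[170:260,230:390],None,fx=3.5,fy=3.5,interpolation=2)
w=max(a.shape[1],b.shape[1]);p=lambda i:cv2.copyMakeBorder(i[:300],0,0,0,w-i.shape[1],0)
cv2.imwrite("pics/crop1.png",np.vstack([p(a),p(b)])[:,:,::-1][:600])
E
```

```text
top ((231.0, 177.0), (18.0, 8.0), 90.0) (227, 168, 9, 19)
scene ((265.4230651855469, 206.88462829589844), (22.698354721069336, 8.310327529907227), 82.87498474121094) (260, 196, 10, 23)
slot ((341.2058410644531, 162.6764678955078), (33.949615478515625, 8.568751335144043), 77.47119140625)
[0.53113378 0.03920593 0.07      ] [np.float64(15.545544373753057), np.float64(61.435805737765335)] [[0.5598, 0.0526], [0.5629, 0.0374], [0.5025, 0.0258], [0.4995, 0.041]]
slot ((324.3831481933594, 169.1634521484375), (49.726295471191406, 10.480805397033691), 74.21924591064453)
[0.52006503 0.0698837  0.07      ] [np.float64(18.95263102167454), np.float64(89.78295565415799)] [[0.5613, 0.0901], [0.5661, 0.0718], [0.479, 0.0497], [0.4743, 0.068]]
slot ((359.4756164550781, 158.7195281982422), (33.31513214111328, 8.590694427490234), 77.90524291992188)
[0.5376306 0.0058884 0.07     ] [np.float64(15.669451072243909), np.float64(60.42740893613732)] [[0.5659, 0.019], [0.5689, 0.0036], [0.5094, -0.0072], [0.5065, 0.0081]]
slot ((377.67059326171875, 155.01766967773438), (33.5157585144043, 8.460289001464844), 77.47119140625)
[ 0.54373044 -0.02747631  0.07      ] [np.float64(15.537228138360213), np.float64(60.94703848489155)] [[0.5722, -0.0142], [0.5753, -0.0294], [0.5154, -0.0408], [0.5124, -0.0256]]
```

View pics/crop1.png

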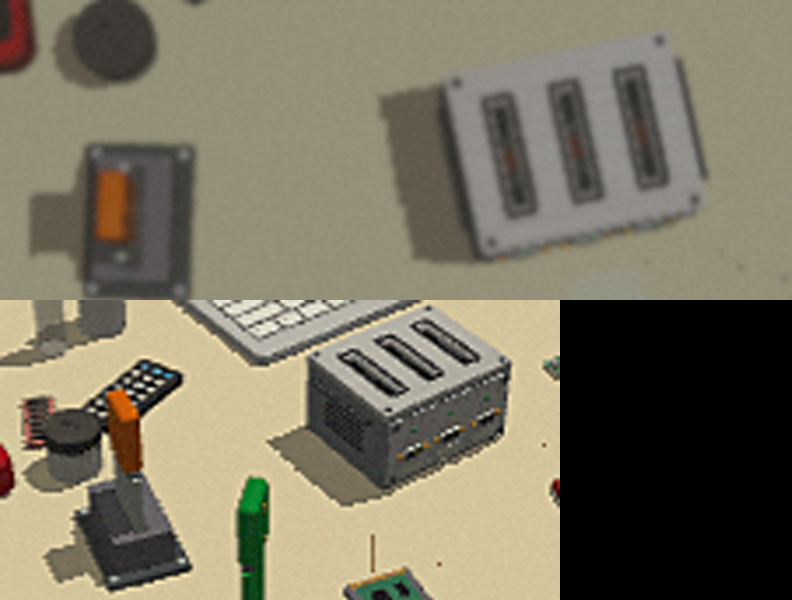

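The crop confirms the choice: the orange grip is on a blade in the grey stand, at top (231,177). The three rimmed slots are at top (341,163), (359,159) and (378,155). They lie 34 mm apart on z=0.07, as given, with the rack yaw about 10.8°. Next I measure the stand and the grip.

Run:
```python
from h import *
t=snapshot("top");s=snapshot("scene")
h=cv2.cvtColor(t,cv2.COLOR_RGB2HSV)
m=np.zeros((400,640),bool);sl=np.s_[148:215,205:270];print(h[155:200:6,[210,216,224,228,232,240,246,252,258]].tolist()[3])
m[sl]=((h[...,1]<45)&(h[...,2]<130)|orange(t))[sl]
for c in blobs(m,100):
    r=cv2.minAreaRect(cv2.convexHull(c)); b=cv2.boxPoints(r)
    for z in(.004,.01):
        q=plane("top",b,z);print("foot",r,z,q.mean(0),[np.linalg.norm(q[i]-q[i-1])*1e3 for i in(1,2)],[np.degrees(np.arctan2(*(q[i]-q[i-1])[1::-1])) for i in(1,2)])
# orange: left-most columns = top face
o=orange(t)[160:195,220:242]; print(t[160:195,220:242,0][17],t[160:195,220:242,0][6:28,10])
print("V rows",t[177,222:242].tolist())
# top face in top view: left edge, two-view check
ys,xs=np.nonzero(orange(s)[185:230,250:285]);print("scene top rows",[(y+185,xs[ys==y].min()+250,xs[ys==y].max()+250) for y in np.unique(ys)])
```

```text
[[26, 48, 128], [24, 48, 127], [17, 35, 66], [13, 221, 137], [15, 234, 147], [165, 7, 78], [168, 14, 89], [20, 21, 72], [27, 46, 149]]
foot ((231.0, 177.0), (18.0, 8.0), 90.0) 0.004 [0.51545428 0.24682195 0.004     ] [np.float64(15.513090837981434), np.float64(34.805316531487)] [np.float64(-91.50718199202464), np.float64(178.9357989754661)]
foot ((231.0, 177.0), (18.0, 8.0), 90.0) 0.01 [0.51496069 0.24603372 0.01      ] [np.float64(15.417310565570839), np.float64(34.59042301132792)] [np.float64(-91.5071819920241), np.float64(178.9357989754661)]
foot ((238.49740600585938, 181.0623779296875), (30.723339080810547, 45.044246673583984), 2.385944128036499) 0.004 [0.50731664 0.23253069 0.004     ] [np.float64(87.09403679633564), np.float64(59.57055642212623)] [np.float64(-3.419953014787161), np.float64(-93.89985576483281)]
foot ((238.49740600585938, 181.0623779296875), (30.723339080810547, 45.044246673583984), 2.385944128036499) 0.01 [0.50687329 0.2318307  0.01      ] [np.float64(86.55630446067053), np.float64(59.202758400355286)] [np.float64(-3.4199530147871644), np.float64(-93.89985576483
[... 880 characters left out ...]
int64(204), np.int64(264), np.int64(268)), (np.int64(205), np.int64(261), np.int64(261)), (np.int64(206), np.int64(262), np.int64(267)), (np.int64(207), np.int64(262), np.int64(266)), (np.int64(208), np.int64(264), np.int64(267)), (np.int64(209), np.int64(264), np.int64(268)), (np.int64(210), np.int64(264), np.int64(267)), (np.int64(211), np.int64(264), np.int64(267)), (np.int64(212), np.int64(264), np.int64(265)), (np.int64(213), np.int64(265), np.int64(266)), (np.int64(214), np.int64(265), np.int64(267)), (np.int64(215), np.int64(265), np.int64(268)), (np.int64(216), np.int64(265), np.int64(270)), (np.int64(217), np.int64(265), np.int64(270)), (np.int64(218), np.int64(265), np.int64(268))]
```

```bash
cat >> h.py <<'E'
def go(p,yaw):
    """units of offset and turn from the present pose to TCP p, tool down, tool x at yaw (deg)"""
    s=state(); r=R.from_quat(s["ee_rot"]); w=R.from_euler("z",yaw,degrees=True)*R.from_euler("x",180,degrees=True)
    print("t %.2f"%s["clock"],"pos",s["ee_pos"].round(4),"off",(r.inv().apply(np.array(p)-s["ee_pos"])/.025).round(3),"turn",(np.degrees((r.inv()*w).as_rotvec())/5).round(2))
E
python3 -c "
from h import *
print(plane('top',[[231.2,177]],.119))
go([.507,.232,.22],-3.6)"
```

```text
[[0.50596994 0.23136338 0.119     ]]
t 0.30 pos [ 0.1659 -0.6024  0.2265] off [ 22.016 -28.556   0.272] turn [-0.01  0.    3.8 ]
```

```bash
python3 -m creep '[{"offset":[11,-14.3,-0.4],"turn":[0,0,1.9],"gripper":0},{"offset":[11,-14.3,-0.4],"turn":[0,0,1.9],"gripper":0},{"offset":[11,-14.3,-0.4],"turn":[0,0,1.9],"gripper":0},{"offset":[11,-14.3,-0.4],"turn":[0,0,1.9],"gripper":0},{"offset":[11,-14.3,-0.4],"turn":[0,0,1.9],"gripper":0},{"offset":[11,-14.3,-0.4],"turn":[0,0,1.9],"gripper":0},{"offset":[11,-14.3,-0.4],"turn":[0,0,1.9],"gripper":0},{"offset":[11,-14.3,-0.4],"turn":[0,0,1.9],"gripper":0},{"offset":[11,-14.3,-0.4],"turn":[0,0,1.9],"gripper":0},{"offset":[11,-14.3,-0.4],"turn":[0,0,1.9],"gripper":0},{"offset":[11,-14.3,-0.4],"turn":[0,0,1.9],"gripper":0},{"offset":[11,-14.3,-0.4],"turn":[0,0,1.9],"gripper":0}]'; python3 -c "
from h import *
go([.507,.232,.22],-3.6)"
```

```text
clock: 1.3
ee_pos: [0.3386, -0.1789, 0.2373]
ee_rot: [0.998, 0.055, 0.001, -0.0]
contact_force: [0.4, 0.8, -0.4]
grip_width: 0.996
gripper_force: 0.0
t 1.30 pos [ 0.3386 -0.1789  0.2373] off [  8.516 -15.59    0.722] turn [-0.01 -0.02  1.99]
```

```bash
python3 -m creep '[{"offset":[8.5,-15.6,0.7],"turn":[0,0,2],"gripper":0.4},{"offset":[8.5,-15.6,0.7],"turn":[0,0,2],"gripper":0.4},{"offset":[8.5,-15.6,0.7],"turn":[0,0,2],"gripper":0.4},{"offset":[8.5,-15.6,0.7],"turn":[0,0,2],"gripper":0.4},{"offset":[8.5,-15.6,0.7],"turn":[0,0,2],"gripper":0.4},{"offset":[8.5,-15.6,0.7],"turn":[0,0,2],"gripper":0.4},{"offset":[8.5,-15.6,0.7],"turn":[0,0,2],"gripper":0.4},{"offset":[8.5,-15.6,0.7],"turn":[0,0,2],"gripper":0.4},{"offset":[8.5,-15.6,0.7],"turn":[0,0,2],"gripper":0.4},{"offset":[8.5,-15.6,0.7],"turn":[0,0,2],"gripper":0.4},{"offset":[8.5,-15.6,0.7],"turn":[0,0,2],"gripper":0.4},{"offset":[8.5,-15.6,0.7],"turn":[0,0,2],"gripper":0.4}]'; python3 -c "
from h import *
go([.507,.232,.081],-3.6)"
```

```text
clock: 2.3
ee_pos: [0.5082, 0.2331, 0.2189]
ee_rot: [0.999, -0.032, 0.0, -0.003]
contact_force: [-0.2, -0.5, 0.4]
grip_width: 0.602
gripper_force: 0.0
t 2.30 pos [0.5082 0.2331 0.2189] off [-0.046  0.078  5.516] turn [-0.06  0.   -0.02]
```

```bash
python3 -m creep '[{"offset":[0,0,1.5],"turn":[0,0,0],"gripper":0.4},{"offset":[0,0,3],"turn":[0,0,0],"gripper":0.4},{"offset":[0,0.05,4],"turn":[0,0,0],"gripper":0.4},{"offset":[0,0.05,5],"turn":[0,0,0],"gripper":0.4},{"offset":[-0.05,0.05,5.5],"turn":[-0.05,0,0],"gripper":0.4},{"offset":[-0.05,0.05,5.5],"turn":[-0.05,0,0],"gripper":0.4},{"offset":[-0.05,0.05,5.5],"turn":[-0.05,0,0],"gripper":0.4},{"offset":[-0.05,0.05,5.5],"turn":[-0.05,0,0],"gripper":0.4}]'; python3 -c "
from h import *
go([.507,.232,.081],-3.6)
t=snapshot('top');s=snapshot('scene')
cv2.imwrite('pics/g.png',np.hstack([cv2.resize(i,(390,390),interpolation=2) for i in(t[125:225,180:280],s[160:260,215:315])])[:,:,::-1])"
```

```text
clock: 2.97
ee_pos: [0.5071, 0.2244, 0.0832]
ee_rot: [0.999, -0.036, 0.001, 0.002]
contact_force: [-0.2, 0.5, -0.3]
grip_width: 0.605
gripper_force: 0.0
t 2.97 pos [0.5071 0.2244 0.0832] off [-0.025 -0.303  0.088] turn [ 0.04 -0.02 -0.1 ]
```

View pics/g.png

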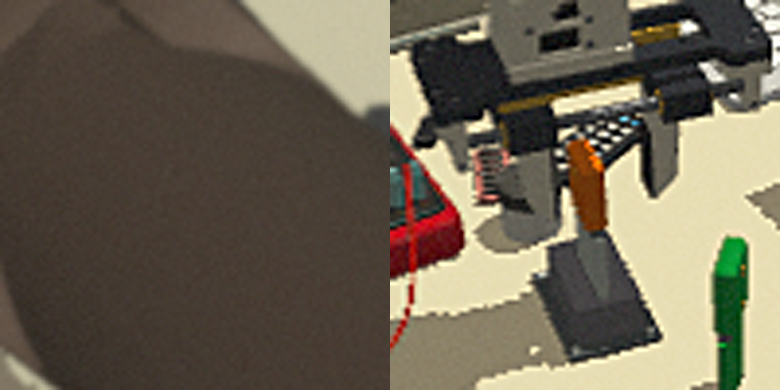

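The crop shows the fingers straddling the orange grip, with finger inner edges near 560 and 645 and the grip between 570 and 605. The grip is nearer the +y finger, which agrees with the 7 mm y error measured.

```bash
python3 -m creep '[{"offset":[0,-0.3,0.09],"turn":[0,0,-0.1],"gripper":0.4},{"offset":[0,-0.3,0.09],"turn":[0,0,-0.1],"gripper":0.4},{"offset":[0,-0.3,0.09],"turn":[0,0,-0.1],"gripper":0.4},{"offset":[0,-0.3,0.09],"turn":[0,0,-0.1],"gripper":0.4}]'; python3 -c "
from h import *
go([.507,.232,.081],-3.6)"
```

```text
clock: 3.4
ee_pos: [0.5067, 0.2314, 0.0796]
ee_rot: [1.0, -0.031, 0.0, 0.002]
contact_force: [0.2, 0.6, -0.3]
grip_width: 0.598
gripper_force: 0.0
t 3.40 pos [0.5067 0.2314 0.0796] off [ 0.009 -0.025 -0.055] turn [ 0.05 -0.    0.  ]
```

```bash
python3 -m creep '[{"offset":[0,0,-0.05],"turn":[0,0,0],"gripper":1},{"offset":[0,0,-0.05],"turn":[0,0,0],"gripper":1},{"offset":[0,0,-0.05],"turn":[0,0,0],"gripper":1},{"offset":[0,0,-0.05],"turn":[0,0,0],"gripper":1},{"offset":[0,0,-0.05],"turn":[0,0,0],"gripper":1},{"offset":[0,0,-0.05],"turn":[0,0,0],"gripper":1},{"offset":[0,0,-0.05],"turn":[0,0,0],"gripper":1},{"offset":[0,0,-0.05],"turn":[0,0,0],"gripper":1}]'; python3 -c "
from h import *
s=state();print(s['contact_force'],s['moment'],s['grip_width']*92,s['gripper_force'])
go([.507,.232,.081],-3.6)"
```

```text
clock: 4.07
ee_pos: [0.5067, 0.2313, 0.0806]
ee_rot: [1.0, -0.031, -0.0, 0.002]
contact_force: [-0.3, 1.0, 0.2]
grip_width: 0.155
gripper_force: 30.0
[-0.33739587  1.03764802  0.19806508] [ 0.25300234 -0.0670368   0.07673937] 14.26044707094634 29.99676078557968
t 4.07 pos [0.5067 0.2313 0.0806] off [ 0.012 -0.027 -0.014] turn [0.05 0.   0.  ]
```

```bash
python3 -m creep '[{"offset":[0,0,-0.5],"turn":[0,0,0],"gripper":1},{"offset":[0,0,-1],"turn":[0,0,0],"gripper":1},{"offset":[0,0,-2],"turn":[0,0,0],"gripper":1},{"offset":[0,0,-3],"turn":[0,0,0],"gripper":1},{"offset":[0,0,-4],"turn":[0,0,0],"gripper":1},{"offset":[0,0,-4],"turn":[0,0,0],"gripper":1},{"offset":[0,0,-4],"turn":[0,0,0],"gripper":1}]'
python3 - <<'E'
from h import *
s=cv2.imread("pics/scene0.png"); g=cv2.cvtColor(s,cv2.COLOR_BGR2GRAY)
m=np.zeros((400,640),bool);m[172:205,315:378]=g[172:205,315:378]<85
for c in blobs(m,20):
    r=cv2.minAreaRect(c);P=plane("scene",[r[0]],.07)[0];q=plane("scene",cv2.boxPoints(r),.07); print(r,P,[np.linalg.norm(q[i]-q[i-1])*1e3 for i in(1,2)])
st=state();print(st['contact_force'],st['moment'])
go([.5311,.0392,.165],10.8)
cv2.imwrite("pics/lift.png",cv2.resize(snapshot("scene")[120:270,215:400],None,fx=4,fy=4,interpolation=2)[:,:,::-1])
E
```

```text
clock: 4.65
ee_pos: [0.5074, 0.232, 0.1819]
ee_rot: [1.0, -0.032, 0.001, 0.002]
contact_force: [-1.3, -1.5, -1.7]
grip_width: 0.146
gripper_force: 30.0
((362.1414794921875, 198.25469970703125), (3.7087347507476807, 9.203156471252441), 15.94539737701416) [ 0.47635668 -0.00499626  0.07      ] [np.float64(37.71495658991481), np.float64(9.406623479292632)]
((346.4999694824219, 195.49998474121094), (56.99999237060547, 16.999996185302734), -0.0) [0.50211875 0.02422204 0.07      ] [np.float64(70.82967339346878), np.float64(143.5214046851266)]
((336.3648681640625, 190.68919372558594), (20.692079544067383, 5.114895820617676), 35.53767776489258) [0.53043719 0.03741913 0.07      ] [np.float64(20.29958470042701), np.float64(65.28955194640552)]
((346.86053466796875, 185.4141845703125), (18.670970916748047, 4.127267360687256), 31.607501983642578) [0.53994315 0.00258677 0.07      ] [np.float64(17.35924905362271), np.float64(57.47698658617401)]
((346.5675964355469, 185.90541076660156), (21.273317337036133, 4.766153335571289), 35.53767776489258) [0.53833193 0.00430623 0.07      ] [np.float64(19.624263183991985), np.float64(68.17754827531682)]
((356.8523254394531, 181.49664306640625), (21.300031661987305, 4.587698936462402), 34.99201965332031) [ 0.54490261 -0.02921571  0.07      ] [np.float64(19.615972198067507), np.float64(68.85857079842393)]
[-1.33871557 -1.54674863 -1.72456366] [ 0.04087159  0.0197636  -0.00930885]
t 4.65 pos [0.5074 0.232  0.1819] off [1.43  7.634 0.703] turn [ 0.04 -0.02 -2.88]
```

View pics/lift.png

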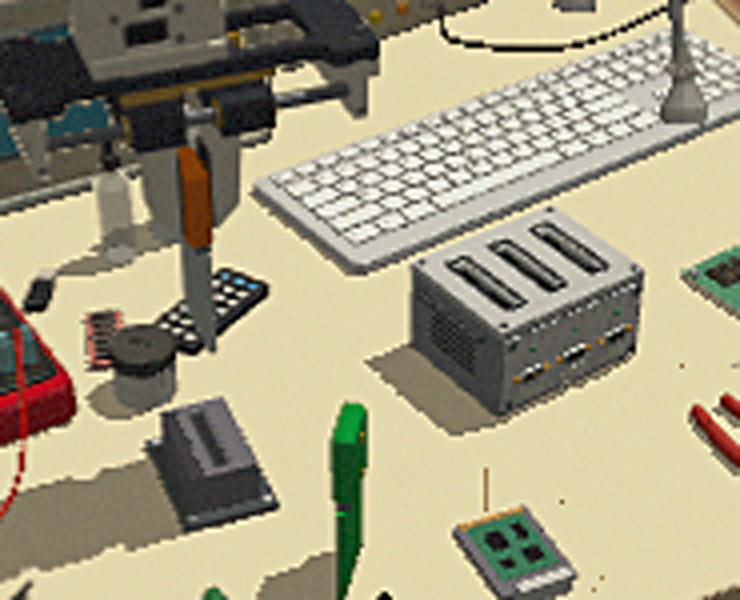

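The lift picture shows the blade held upright at (195,250) in the crop, clear of the empty stand. The scene-view mouth positions agree with the top view to about 1.7 mm.

```bash
python3 -m creep '[{"offset":[0.7,3.5,0],"turn":[0,0,-1.4],"gripper":1},{"offset":[1.4,7.6,0],"turn":[0,0,-2.9],"gripper":1},{"offset":[1.4,7.65,0],"turn":[0,0,-2.9],"gripper":1},{"offset":[1.4,7.65,0.3],"turn":[0,0,-2.9],"gripper":1},{"offset":[1.4,7.65,0.7],"turn":[0,0,-2.9],"gripper":1},{"offset":[1.4,7.65,0.7],"turn":[0,0,-2.9],"gripper":1},{"offset":[1.4,7.65,0.7],"turn":[0,0,-2.9],"gripper":1},{"offset":[1.4,7.65,0.7],"turn":[0,0,-2.9],"gripper":1},{"offset":[1.4,7.65,0.7],"turn":[0,0,-2.9],"gripper":1},{"offset":[1.4,7.65,0.7],"turn":[0,0,-2.9],"gripper":1}]'
python3 - <<'E'
from h import *
for i in range(1):
    go([.531,.0388,.153],10.8)
print(state()['contact_force'],state()['moment'])
cv2.imwrite("pics/b1.png",cv2.resize(snapshot("scene")[120:230,290:400],None,fx=5,fy=5,interpolation=2)[:,:,::-1])
E
```

```text
clock: 5.53
ee_pos: [0.5294, 0.0402, 0.164]
ee_rot: [0.995, 0.096, -0.0, 0.002]
contact_force: [0.2, 0.1, -1.1]
grip_width: 0.152
gripper_force: 30.0
t 5.53 pos [0.5294 0.0402 0.164 ] off [0.051 0.063 0.44 ] turn [0.04 0.01 0.05]
[ 0.22465479  0.13280887 -1.13542695] [ 0.04494292  0.0223265  -0.03499122]
```

View pics/b1.png

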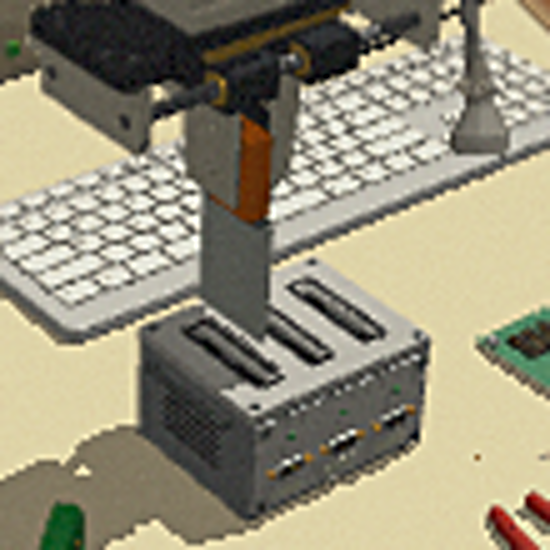

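The blade hangs over bay 1, its visible lower edge from (202,308) to (270,335) in the crop. I check it against the slot in the same camera.

Run:
```python
from h import *
st=state();z=st["ee_pos"][2]-.0726;P=plane("scene",[[290+202/5,120+308/5],[290+270/5,120+335/5]],z)
print(P,np.linalg.norm(P[1]-P[0]),P.mean(0)-[*st["ee_pos"][:2],z])
go([.531,.0388,.153],10.8)
```

```text
[[0.54438694 0.04771509 0.09147874]
 [0.50996583 0.02817029 0.09147874]] 0.03958297975355882 [-2.34634069e-03 -2.01336745e-03 -1.11022302e-16]
t 5.58 pos [0.5295 0.04   0.1641] off [0.05  0.055 0.443] turn [0.04 0.01 0.05]
```

```bash
python3 -m creep '[{"offset":[0.05,0.03,0.3],"turn":[0.04,0,0.05],"gripper":1},{"offset":[0.05,0.03,0.6],"turn":[0.04,0,0.05],"gripper":1},{"offset":[0.05,0.03,0.7],"turn":[0.04,0,0.05],"gripper":1},{"offset":[0.05,0.03,0.8],"turn":[0.04,0,0.05],"gripper":1},{"offset":[0.05,0.03,0.9],"turn":[0.04,0,0.05],"gripper":1},{"offset":[0.05,0.03,0.95],"turn":[0.04,0,0.05],"gripper":1},{"offset":[0.05,0.03,0.95],"turn":[0.04,0,0.05],"gripper":1},{"offset":[0.05,0.03,0.95],"turn":[0.04,0,0.05],"gripper":1}]'; python3 -c "
from h import *
go([.531,.0392,.131],10.8);print(state()['contact_force'],state()['moment'])"
```

```text
clock: 6.25
ee_pos: [0.531, 0.0379, 0.1403]
ee_rot: [0.996, 0.093, -0.0, 0.0]
contact_force: [0.6, 0.9, -1.0]
grip_width: 0.15
gripper_force: 30.0
t 6.25 pos [0.531  0.0379 0.1403] off [ 0.009 -0.051  0.373] turn [ 0.01  0.01 -0.03]
[ 0.59550402  0.91156676 -1.04065195] [-0.00063145 -0.00701714 -0.02085676]
```

```bash
python3 -m creep '[{"offset":[0,-0.03,0.1],"turn":[0,0,0],"gripper":1},{"offset":[0,-0.03,0.2],"turn":[0,0,0],"gripper":1},{"offset":[0,-0.03,0.3],"turn":[0,0,0],"gripper":1},{"offset":[0,-0.03,0.4],"turn":[0,0,0],"gripper":1},{"offset":[0,-0.03,0.4],"turn":[0,0,0],"gripper":1},{"offset":[0,-0.03,0.4],"turn":[0,0,0],"gripper":1}]'; python3 -c "
from h import *
go([.531,.0392,.115],10.8);print(state()['contact_force'],state()['moment'])"
```

```text
clock: 6.75
ee_pos: [0.5307, 0.0386, 0.13]
ee_rot: [0.996, 0.093, -0.001, 0.0]
contact_force: [-0.3, -1.0, -1.1]
grip_width: 0.153
gripper_force: 30.0
t 6.75 pos [0.5307 0.0386 0.13  ] off [ 0.019 -0.023  0.601] turn [ 0.01  0.02 -0.03]
[-0.29446617 -0.96497247 -1.13599342] [0.02577561 0.01178408 0.03255394]
```

```bash
python3 -m creep '[{"offset":[0,0,0.1],"turn":[0,0,0],"gripper":1},{"offset":[0,0,0.2],"turn":[0,0,0],"gripper":1},{"offset":[0,0,0.3],"turn":[0,0,0],"gripper":1},{"offset":[0,0,0.4],"turn":[0,0,0],"gripper":1},{"offset":[0,0,0.47],"turn":[0,0,0],"gripper":1},{"offset":[0,0,0.47],"turn":[0,0,0],"gripper":1},{"offset":[0,0,0.47],"turn":[0,0,0],"gripper":1}]'; python3 -c "
from h import *
go([.531,.0392,.115],10.8);print(state()['contact_force'],state()['moment'])"
```

```text
clock: 7.33
ee_pos: [0.5308, 0.0386, 0.1184]
ee_rot: [0.996, 0.093, -0.001, 0.0]
contact_force: [-0.8, -0.8, -0.6]
grip_width: 0.149
gripper_force: 30.0
t 7.33 pos [0.5308 0.0386 0.1184] off [ 0.014 -0.022  0.136] turn [ 0.01  0.02 -0.03]
[-0.76045864 -0.84473241 -0.62398838] [-0.00395801 -0.01614923  0.0364872 ]
```

```bash
python3 -m creep '[{"offset":[0,0,0.08],"turn":[0,0,0],"gripper":1},{"offset":[0,0,0.16],"turn":[0,0,0],"gripper":1},{"offset":[0,0,0.2],"turn":[0,0,0],"gripper":1},{"offset":[0,0,0.2],"turn":[0,0,0],"gripper":1}]'; python3 -m creep '[{"offset":[0,0,0.08],"turn":[0,0,0],"gripper":1},{"offset":[0,0,0.16],"turn":[0,0,0],"gripper":1},{"offset":[0,0,0.2],"turn":[0,0,0],"gripper":1},{"offset":[0,0,0.2],"turn":[0,0,0],"gripper":1}]'; python3 -c "
from h import *
go([.531,.0392,.1026],10.8);print(state()['contact_force'],state()['moment'])"
```

```text
clock: 7.67
ee_pos: [0.5306, 0.0385, 0.1132]
ee_rot: [0.996, 0.093, -0.001, 0.0]
contact_force: [-0.2, 0.4, 0.0]
grip_width: 0.153
gripper_force: 30.0
clock: 8.0
ee_pos: [0.531, 0.039, 0.1085]
ee_rot: [0.996, 0.093, -0.0, 0.0]
contact_force: [0.6, 1.8, 0.0]
grip_width: 0.152
gripper_force: 30.0
t 8.00 pos [0.531  0.039  0.1085] off [ 0.001 -0.008  0.238] turn [ 0.    0.01 -0.03]
[0.63854412 1.84487923 0.0282663 ] [ 0.46683789 -0.19430911 -0.0084398 ]
```

```bash
python3 -m creep '[{"offset":[0,0,0.08],"turn":[0,0,0],"gripper":1},{"offset":[0,0,0.16],"turn":[0,0,0],"gripper":1},{"offset":[0,0,0.24],"turn":[0,0,0],"gripper":1},{"offset":[0,0,0.28],"turn":[0,0,0],"gripper":1},{"offset":[0,0,0.28],"turn":[0,0,0],"gripper":1}]'; python3 -m creep '[{"offset":[0,0,0.06],"turn":[0,0,0],"gripper":1},{"offset":[0,0,0.12],"turn":[0,0,0],"gripper":1},{"offset":[0,0,0.16],"turn":[0,0,0],"gripper":1},{"offset":[0,0,0.16],"turn":[0,0,0],"gripper":1}]'; python3 -c "
from h import *
go([.531,.0392,.1026],10.8);print(state()['contact_force'],state()['moment'])"
```

```text
clock: 8.42
ee_pos: [0.5308, 0.0389, 0.1012]
ee_rot: [0.996, 0.093, -0.001, 0.0]
contact_force: [0.3, 3.1, -0.7]
grip_width: 0.151
gripper_force: 30.0
clock: 8.75
ee_pos: [0.5307, 0.0388, 0.0974]
ee_rot: [0.996, 0.093, -0.001, 0.0]
contact_force: [0.1, 4.6, 3.2]
grip_width: 0.154
gripper_force: 30.0
t 8.75 pos [0.5307 0.0388 0.0974] off [ 0.013 -0.012 -0.207] turn [ 0.01  0.01 -0.03]
[0.07484715 4.6200015  3.20949515] [1.03773656 0.16511186 0.02109942]
```

```bash
python3 -m creep '[{"offset":[0,0,0.04],"turn":[0,0,0],"gripper":1},{"offset":[0,0,0.08],"turn":[0,0,0],"gripper":1},{"offset":[0,0,0.08],"turn":[0,0,0],"gripper":1},{"offset":[0,0,0.08],"turn":[0,0,0],"gripper":1}]'; python3 -c "
from h import *
go([.531,.0392,.1026],10.8);print(state()['contact_force'],state()['moment'])"
```

```text
clock: 9.08
ee_pos: [0.5309, 0.0389, 0.096]
ee_rot: [0.996, 0.093, -0.0, 0.0]
contact_force: [-1.2, 3.1, 9.7]
grip_width: 0.152
gripper_force: 30.0
t 9.08 pos [0.5309 0.0389 0.096 ] off [ 0.006 -0.012 -0.263] turn [ 0.01  0.01 -0.03]
[-1.2101421   3.12932653  9.70768625] [0.92240904 0.74406054 0.06514614]
```

Bay 1 meets a rising stop at about 45 mm depth, climbing roughly 6 N/mm, which marks it as bent. I back out and move to bay 2.

```bash
python3 -m creep '[{"offset":[0,0,-0.5],"turn":[0,0,0],"gripper":1},{"offset":[0,0,-1],"turn":[0,0,0],"gripper":1},{"offset":[0,0,-1.5],"turn":[0,0,0],"gripper":1},{"offset":[0,0,-2],"turn":[0,0,0],"gripper":1},{"offset":[0,0,-2.5],"turn":[0,0,0],"gripper":1},{"offset":[0,0,-2.6],"turn":[0,0,0],"gripper":1},{"offset":[0,0.7,-2.6],"turn":[0,0,0],"gripper":1},{"offset":[0,1.36,-2.6],"turn":[0,0,0],"gripper":1},{"offset":[0,1.36,-2.6],"turn":[0,0,0],"gripper":1},{"offset":[0,1.36,-2.6],"turn":[0,0,0],"gripper":1},{"offset":[0,1.36,-2.6],"turn":[0,0,0],"gripper":1}]'; python3 -c "
from h import *
go([.5374,.0057,.139],10.8);print(state()['contact_force'],state()['moment'])"
```

```text
clock: 10.0
ee_pos: [0.5366, 0.0053, 0.1599]
ee_rot: [0.996, 0.093, -0.001, 0.0]
contact_force: [0.1, -0.1, -1.6]
grip_width: 0.15
gripper_force: 30.0
t 10.00 pos [0.5366 0.0053 0.1599] off [ 0.037 -0.012  0.836] turn [ 0.01  0.03 -0.03]
[ 0.08629245 -0.1080637  -1.60097083] [0.06416935 0.02031462 0.00187639]
```

```bash
python3 -m creep '[{"offset":[0.03,0,0.5],"turn":[0,0,0],"gripper":1},{"offset":[0.03,0,0.6],"turn":[0,0,0],"gripper":1},{"offset":[0.03,0,0.7],"turn":[0,0,0],"gripper":1},{"offset":[0.03,0,0.8],"turn":[0,0,0],"gripper":1},{"offset":[0.03,0,0.85],"turn":[0,0,0],"gripper":1},{"offset":[0.03,0,0.85],"turn":[0,0,0],"gripper":1}]'; python3 -c "
from h import *
go([.5374,.0057,.1236],10.8);print(state()['contact_force'],state()['moment'])"
```

```text
clock: 10.5
ee_pos: [0.5378, 0.0055, 0.1392]
ee_rot: [0.996, 0.093, -0.001, 0.0]
contact_force: [0.7, -0.1, -1.5]
grip_width: 0.152
gripper_force: 30.0
t 10.50 pos [0.5378 0.0055 0.1392] off [-0.013 -0.01   0.625] turn [ 0.01  0.01 -0.03]
[ 0.69790885 -0.07833369 -1.54404112] [-0.05810886 -0.03210557 -0.00471165]
```

```bash
python3 -m creep '[{"offset":[0,0,0.12],"turn":[0,0,0],"gripper":1},{"offset":[0,0,0.24],"turn":[0,0,0],"gripper":1},{"offset":[0,0,0.36],"turn":[0,0,0],"gripper":1},{"offset":[0,0,0.48],"turn":[0,0,0],"gripper":1},{"offset":[0,0,0.6],"turn":[0,0,0],"gripper":1},{"offset":[0,0,0.6],"turn":[0,0,0],"gripper":1}]';python3 -m creep '[{"offset":[0,0,0.08],"turn":[0,0,0],"gripper":1},{"offset":[0,0,0.14],"turn":[0,0,0],"gripper":1},{"offset":[0,0,0.14],"turn":[0,0,0],"gripper":1},{"offset":[0,0,0.14],"turn":[0,0,0],"gripper":1}]'; python3 -c "
from h import *
go([.5374,.0057,.1186],10.8);print(state()['contact_force'],state()['moment'])"
```

```text
clock: 11.0
ee_pos: [0.5374, 0.0052, 0.1236]
ee_rot: [0.996, 0.093, -0.001, 0.0]
contact_force: [-0.5, -1.1, -0.8]
grip_width: 0.153
gripper_force: 30.0
clock: 11.33
ee_pos: [0.5379, 0.0053, 0.1208]
ee_rot: [0.996, 0.093, -0.001, 0.0]
contact_force: [-0.1, -0.3, -0.7]
grip_width: 0.154
gripper_force: 30.0
t 11.33 pos [0.5379 0.0053 0.1208] off [-0.016 -0.018  0.087] turn [ 0.01  0.01 -0.03]
[-0.12778309 -0.26429544 -0.74906633] [-0.00845597  0.01010404  0.03543358]
```

Depth is 21.8 mm and there is no jam yet. I go on past 22 mm.

```bash
python3 -m creep '[{"offset":[0,0,0.06],"turn":[0,0,0],"gripper":1},{"offset":[0,0,0.12],"turn":[0,0,0],"gripper":1},{"offset":[0,0,0.12],"turn":[0,0,0],"gripper":1}]';python3 -m creep '[{"offset":[0,0,0.06],"turn":[0,0,0],"gripper":1},{"offset":[0,0,0.1],"turn":[0,0,0],"gripper":1},{"offset":[0,0,0.1],"turn":[0,0,0],"gripper":1}]'; python3 -c "
from h import *
go([.5374,.0057,.1086],10.8);print(state()['contact_force'],state()['moment'])"
```

```text
clock: 11.58
ee_pos: [0.5382, 0.0055, 0.1183]
ee_rot: [0.996, 0.093, -0.0, 0.0]
contact_force: [-1.7, 0.6, 8.6]
grip_width: 0.151
gripper_force: 30.0
clock: 11.83
ee_pos: [0.5385, 0.0056, 0.1166]
ee_rot: [0.996, 0.093, 0.0, 0.001]
contact_force: [-5.2, -1.2, 16.4]
grip_width: 0.154
gripper_force: 30.0
t 11.83 pos [0.5385 0.0056 0.1166] off [-0.042 -0.011  0.322] turn [ 0.01 -0.01 -0.03]
[-5.2277975  -1.22658026 16.42595036] [-0.1186405   1.11804427 -0.03213016]
```

Bay 2 jams at about 23 mm, above the spring, with the force up to 16 N. I back out and go to bay 3.

```bash
python3 -m creep '[{"offset":[0,0,-0.5],"turn":[0,0,0],"gripper":1},{"offset":[0,0,-1],"turn":[0,0,0],"gripper":1},{"offset":[0,0,-1.5],"turn":[0,0,0],"gripper":1},{"offset":[0,0,-1.75],"turn":[0,0,0],"gripper":1},{"offset":[0,0,-1.75],"turn":[0,0,0],"gripper":1},{"offset":[-0.03,0.7,-1.75],"turn":[0,0,0],"gripper":1},{"offset":[-0.03,1.36,-1.75],"turn":[0,0,0],"gripper":1},{"offset":[-0.03,1.36,-1.75],"turn":[0,0,0],"gripper":1},{"offset":[-0.03,1.36,-1.75],"turn":[0,0,0],"gripper":1},{"offset":[-0.03,1.36,-1.75],"turn":[0,0,0],"gripper":1}]'; python3 -c "
from h import *
go([.5437,-.0277,.139],10.8);print(state()['contact_force'],state()['moment'])"
```

```text
clock: 12.67
ee_pos: [0.543, -0.0278, 0.1585]
ee_rot: [0.996, 0.093, -0.001, 0.0]
contact_force: [-0.3, -0.1, -1.1]
grip_width: 0.155
gripper_force: 30.0
t 12.67 pos [ 0.543  -0.0278  0.1585] off [0.027 0.002 0.779] turn [ 0.    0.02 -0.03]
[-0.2749667  -0.11535117 -1.11468451] [ 0.03309015 -0.06317005  0.05272818]
```

```bash
python3 -m creep '[{"offset":[0.02,0,0.45],"turn":[0,0,0],"gripper":1},{"offset":[0.02,0,0.55],"turn":[0,0,0],"gripper":1},{"offset":[0.02,0,0.65],"turn":[0,0,0],"gripper":1},{"offset":[0.02,0,0.75],"turn":[0,0,0],"gripper":1},{"offset":[0.02,0,0.8],"turn":[0,0,0],"gripper":1},{"offset":[0.02,0,0.8],"turn":[0,0,0],"gripper":1}]'; python3 -c "
from h import *
go([.5437,-.0277,.1226],10.8);print(state()['contact_force'],state()['moment'])"
```

```text
clock: 13.17
ee_pos: [0.5437, -0.028, 0.1387]
ee_rot: [0.996, 0.093, -0.001, 0.0]
contact_force: [-0.2, -0.2, -1.0]
grip_width: 0.154
gripper_force: 30.0
t 13.17 pos [ 0.5437 -0.028   0.1387] off [ 0.002 -0.012  0.645] turn [ 0.01  0.02 -0.03]
[-0.21679675 -0.19534546 -0.95733164] [ 0.02508824 -0.00064603 -0.02628519]
```

```bash
python3 -m creep '[{"offset":[0,0,0.12],"turn":[0,0,0],"gripper":1},{"offset":[0,0,0.24],"turn":[0,0,0],"gripper":1},{"offset":[0,0,0.36],"turn":[0,0,0],"gripper":1},{"offset":[0,0,0.48],"turn":[0,0,0],"gripper":1},{"offset":[0,0,0.6],"turn":[0,0,0],"gripper":1},{"offset":[0,0,0.6],"turn":[0,0,0],"gripper":1}]';python3 -m creep '[{"offset":[0,0,0.08],"turn":[0,0,0],"gripper":1},{"offset":[0,0,0.16],"turn":[0,0,0],"gripper":1},{"offset":[0,0,0.24],"turn":[0,0,0],"gripper":1},{"offset":[0,0,0.24],"turn":[0,0,0],"gripper":1}]'; python3 -c "
from h import *
go([.5437,-.0277,.1126],10.8);print(state()['contact_force'],state()['moment'])"
```

```text
clock: 13.67
ee_pos: [0.5435, -0.0282, 0.1234]
ee_rot: [0.996, 0.093, -0.001, 0.0]
contact_force: [-0.7, -0.3, -0.1]
grip_width: 0.148
gripper_force: 30.0
clock: 14.0
ee_pos: [0.5436, -0.0282, 0.1177]
ee_rot: [0.996, 0.093, -0.001, 0.0]
contact_force: [0.0, -0.5, -0.6]
grip_width: 0.147
gripper_force: 30.0
t 14.00 pos [ 0.5436 -0.0282  0.1177] off [ 0.007 -0.019  0.202] turn [ 0.01  0.02 -0.03]
[ 0.04147023 -0.51229996 -0.60702533] [-0.00767082 -0.01256425 -0.01418532]
```

```bash
python3 -m creep '[{"offset":[0,0,0.08],"turn":[0,0,0],"gripper":1},{"offset":[0,0,0.16],"turn":[0,0,0],"gripper":1},{"offset":[0,0,0.24],"turn":[0,0,0],"gripper":1},{"offset":[0,0,0.32],"turn":[0,0,0],"gripper":1},{"offset":[0,0,0.32],"turn":[0,0,0],"gripper":1}]';python3 -m creep '[{"offset":[0,0,0.08],"turn":[0,0,0],"gripper":1},{"offset":[0,0,0.16],"turn":[0,0,0],"gripper":1},{"offset":[0,0,0.24],"turn":[0,0,0],"gripper":1},{"offset":[0,0,0.28],"turn":[0,0,0],"gripper":1},{"offset":[0,0,0.28],"turn":[0,0,0],"gripper":1}]'; python3 -c "
from h import *
go([.5437,-.0277,.0956],10.8);print(state()['contact_force'],state()['moment'])"
```

```text
clock: 14.42
ee_pos: [0.5439, -0.0278, 0.1098]
ee_rot: [0.996, 0.093, -0.001, 0.0]
contact_force: [0.3, 1.7, -1.1]
grip_width: 0.151
gripper_force: 30.0
clock: 14.83
ee_pos: [0.544, -0.0278, 0.1029]
ee_rot: [0.996, 0.093, -0.0, 0.0]
contact_force: [1.2, 2.2, -0.7]
grip_width: 0.151
gripper_force: 30.0
t 14.83 pos [ 0.544  -0.0278  0.1029] off [-0.012 -0.007  0.292] turn [ 0.    0.01 -0.03]
[ 1.18051874  2.1660268  -0.70933939] [ 0.81315605 -0.29942741  0.05611755]
```

```bash
python3 -m creep '[{"offset":[0,0,0.08],"turn":[0,0,0],"gripper":1},{"offset":[0,0,0.16],"turn":[0,0,0],"gripper":1},{"offset":[0,0,0.24],"turn":[0,0,0],"gripper":1},{"offset":[0,0,0.24],"turn":[0,0,0],"gripper":1}]';python3 -m creep '[{"offset":[0,0,0.06],"turn":[0,0,0],"gripper":1},{"offset":[0,0,0.1],"turn":[0,0,0],"gripper":1},{"offset":[0,0,0.1],"turn":[0,0,0],"gripper":1}]'; python3 -c "
from h import *
go([.5437,-.0277,.0826],10.8);print(state()['contact_force'],state()['moment'])"
```

```text
clock: 15.17
ee_pos: [0.5436, -0.0279, 0.0965]
ee_rot: [0.996, 0.093, -0.001, 0.0]
contact_force: [1.7, 4.0, -2.7]
grip_width: 0.151
gripper_force: 30.0
clock: 15.42
ee_pos: [0.5436, -0.028, 0.0943]
ee_rot: [0.996, 0.093, -0.001, 0.0]
contact_force: [-0.4, 4.8, -1.0]
grip_width: 0.151
gripper_force: 30.0
t 15.42 pos [ 0.5436 -0.028   0.0943] off [ 0.007 -0.01   0.466] turn [ 0.    0.02 -0.03]
[-0.36173844  4.81231287 -1.01817916] [ 1.2294767  -0.05415812  0.065173  ]
```

Depth is 48 mm with no stop, past both jam depths. I carry on to the floor.

```bash
python3 -m creep '[{"offset":[0,0,0.08],"turn":[0,0,0],"gripper":1},{"offset":[0,0,0.16],"turn":[0,0,0],"gripper":1},{"offset":[0,0,0.24],"turn":[0,0,0],"gripper":1},{"offset":[0,0,0.32],"turn":[0,0,0],"gripper":1},{"offset":[0,0,0.38],"turn":[0,0,0],"gripper":1},{"offset":[0,0,0.38],"turn":[0,0,0],"gripper":1}]';python3 -m creep '[{"offset":[0,0,0.05],"turn":[0,0,0],"gripper":1},{"offset":[0,0,0.08],"turn":[0,0,0],"gripper":1},{"offset":[0,0,0.08],"turn":[0,0,0],"gripper":1}]'; python3 -c "
from h import *
go([.5437,-.0277,.0826],10.8);print(state()['contact_force'],state()['moment'])"
```

```text
clock: 15.92
ee_pos: [0.5437, -0.028, 0.0845]
ee_rot: [0.996, 0.093, -0.001, 0.0]
contact_force: [-0.3, 5.0, -1.9]
grip_width: 0.15
gripper_force: 30.0
clock: 16.17
ee_pos: [0.5437, -0.028, 0.0827]
ee_rot: [0.996, 0.093, -0.001, 0.0]
contact_force: [-0.4, 5.4, -0.3]
grip_width: 0.151
gripper_force: 30.0
t 16.17 pos [ 0.5437 -0.028   0.0827] off [ 0.002 -0.012  0.004] turn [ 0.01  0.02 -0.03]
[-0.37800291  5.43107906 -0.348163  ] [ 1.44108349  0.13500863 -0.02376616]
```

```bash
python3 -m creep '[{"offset":[0,0,0.05],"turn":[0,0,0],"gripper":1},{"offset":[0,0,0.05],"turn":[0,0,0],"gripper":1},{"offset":[0,0,0.05],"turn":[0,0,0],"gripper":1}]';python3 -m creep '[{"offset":[0,0,0.05],"turn":[0,0,0],"gripper":1},{"offset":[0,0,0.05],"turn":[0,0,0],"gripper":1},{"offset":[0,0,0.05],"turn":[0,0,0],"gripper":1}]'
```

```text
clock: 16.42
ee_pos: [0.5438, -0.028, 0.0817]
ee_rot: [0.996, 0.093, -0.001, 0.0]
contact_force: [-1.3, 5.6, 2.0]
grip_width: 0.149
gripper_force: 30.0
clock: 16.67
ee_pos: [0.5438, -0.028, 0.0808]
ee_rot: [0.996, 0.093, -0.001, 0.0]
contact_force: [-2.9, 5.9, 7.3]
grip_width: 0.15
gripper_force: 30.0
```

```bash
python3 -m creep '[{"offset":[0,0,0],"turn":[0,0,0],"gripper":0.5},{"offset":[0,0,0],"turn":[0,0,0],"gripper":0.5},{"offset":[0,0,0],"turn":[0,0,0],"gripper":0.5},{"offset":[0,0,0],"turn":[0,0,0],"gripper":0.5},{"offset":[0,0,0],"turn":[0,0,0],"gripper":0.5},{"offset":[0,0,0],"turn":[0,0,0],"gripper":0.5}]'; python3 -m creep '[{"offset":[0,0,-0.5],"turn":[0,0,0],"gripper":0.5},{"offset":[0,0,-1],"turn":[0,0,0],"gripper":0.5},{"offset":[0,0,-2],"turn":[0,0,0],"gripper":0.5},{"offset":[0,0,-3.5],"turn":[0,0,0],"gripper":0.5},{"offset":[0,0,-5],"turn":[0,0,0],"gripper":0.5},{"offset":[0,0,-6],"turn":[0,0,0],"gripper":0.5},{"offset":[0,0,-6],"turn":[0,0,0],"gripper":0.5},{"offset":[0,0,-6],"turn":[0,0,0],"gripper":0.5}]'
python3 - <<'E'
from h import *
s=snapshot("scene")
ys,xs=np.nonzero(orange(s)[120:215,310:400]);print(ys.min()+120,ys.max()+120,xs.min()+310,xs.max()+310)
cv2.imwrite("pics/end.png",cv2.resize(s[110:230,280:420],None,fx=5,fy=5,interpolation=2)[:,:,::-1])
E
```

```text
clock: 17.17
ee_pos: [0.5438, -0.0286, 0.0804]
ee_rot: [0.996, 0.093, -0.001, 0.001]
contact_force: [0.7, 0.7, 0.5]
grip_width: 0.488
gripper_force: 0.0
clock: 17.83
ee_pos: [0.5448, -0.0281, 0.232]
ee_rot: [0.996, 0.093, 0.001, 0.001]
contact_force: [0.2, 0.2, -0.4]
grip_width: 0.499
gripper_force: 0.0
122 211 315 385
```

View pics/end.png

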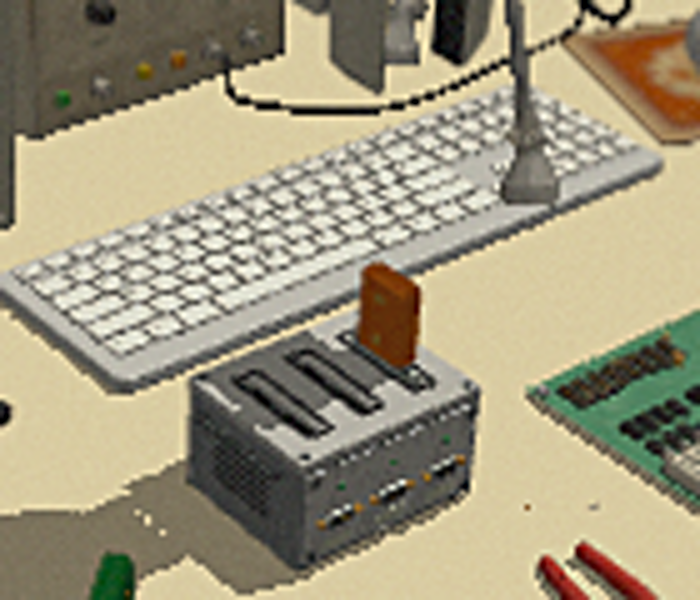

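The picture shows the orange grip upright just above bay 3's mouth, at (390,315) in the crop. The fingers are well clear and nothing else has been disturbed. The floor was felt within about 1 mm of its expected height.

```bash
python3 -c "
from bench import *
print(close_job())"
```

```text
the job is handed in; nothing more can be done
None
```

The gauge blade stands fully home in bay 3 (right-hand, -y), the clear bay and so the place for the new card; bay 1 jammed about 45 mm down and bay 2 about 23 mm down, and the job was handed in at about 18 s.

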